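Eject an electronic shelf label and hold it pressed home behind the shelf lip

TASK

Press the dispenser's spring ejector slide all the way so that the label holder is pushed out of the sleeve, then take the holder and push its tongue down behind the lip of the blue shelf's front edge, display facing out from the shelf, until the frame sits down on the lip. The sprung contact bar under it pushes it back up and the label must stay on the contacts, so finish while still holding it pressed fully home; do not let go. Leave the other things on the table where they are.

Things in the scene. Friction and masses are not known exactly. Their poses are not given: they have to be found in the camera images.
- dispenser: Grey dispenser bolted to the table, base 56 (x) x 170 (y) mm: a roofed sleeve along y, 26 mm wide outside, roof top 79 mm above the table, from y = -85 to its mouth at y = +22 mm, then an open apron to y = +85, open at its end. Origin: centre of the underside; +y is the way the holder comes out.
- groove (a point): Middle of the mouth on the groove floor, 6 mm above the table; axes as the dispenser's. The holder's tongue stands in this groove, 7 mm wide, between two guides that reach 24 mm above the table and run through sleeve and apron (63 mm long past the mouth, 26 mm wide over both).
- ejector (a joint): Spring ejector slide of the dispenser, m: 0 at rest (rear), 0.062 fully pressed towards the dispenser's +y (end stop). Takes about 1.7 N at the start, 4.8 N at the end, plus 1.5 N per 0.1 m/s of speed; springs back when let go. Pushes the holder ahead of it, starting up to 3 mm behind it.
- ejector_tab (a point): Middle of the rear (-y) face of the ejector's upright black tab, 100 mm above the table, moves with the slide. The tab is 26 mm wide (x), 10 mm thick (y), from 82 to 112 mm above the table, above the sleeve roof. Push it towards the dispenser's +y.
- label_holder: Electronic label holder, 60 to 115 g: white frame 82 long (y), 14 thick (x), 22 to 66 mm above the origin; below it a grey tongue 82 long, 5 thick, with round foot. Origin: middle of the foot; z up, display on -x. Starts in the sleeve, axes as the dispenser's, origin near y = -22 mm; ejected, near y = +38, the last 25 mm still roofed: draw it 30 mm along +y before lifting.
- label_face (a point): Middle of the display face (-x side) of the holder, 7 mm in front of its mid plane, 44 mm above the foot.
- shelf: Blue bench-top shelf fixed to the table, 200 mm wide (y), top 90 mm above the table, a stack of boards on it (67 mm behind the slot, up to 28 mm high). Its front edge faces -x and carries an aluminium lip 6 mm thick, 110 mm long, level with the top. Origin: on the table under the middle of the slot behind the lip.
- slot (a point): Middle of the mouth of the slot between lip and shelf edge, level with the lip's top, 90 mm above the table; slot 7.5 mm wide (x), 100 mm long (y), ends closed. Axes as the shelf's: y along the slot, -x to the front, away from the shelf.
- contact_bar (a joint): Sprung brass contact bar in the slot, m: 0 at rest, its top 12 mm below the slot's mouth; grows as it is pressed down (stop at 0.013). Pushes up with 3 N at the start plus 0.6 N per mm, so it lifts a holder that is let go. With the holder fully home the frame sits on the lip and the bar reads 0.010.
- board_a: loose circuit board 70 x 100 mm lying flat near the robot; leave it alone. Origin: its underside or middle.
- board_b: loose circuit board 75 x 90 mm lying flat at the far side, left; leave it alone. Origin: its underside or middle.
- remote: black remote control 150 x 45 x 16 mm lying in the middle; leave it alone. Origin: its underside or middle.
- screwdriver: screwdriver, 170 mm long, lying near the robot; leave it alone. Origin: its underside or middle.
- tub: round tub with cap, 84 mm wide, 120 mm tall, at the far side; leave it alone. Origin: its underside or middle.
- carton: closed cardboard carton 80 x 110 x 60 mm at the far side; leave it alone. Origin: its underside or middle.
- tape: roll of clear tape lying flat, 70 mm across, 20 mm high, near the robot; leave it alone. Origin: its underside or middle.
There are look-alikes about, which are no part of the job. What is shaped like the dispenser but pink or red is not meant.

How it is judged:
On the way, in this order (a step that is already met when the one before it is completed fails the run):
1. the ejector slide is pressed all the way (at least 55 of 62 mm) and has pushed the holder out past the mouth (value of joint ejector above 0.055 m and y of label_holder in the frame of dispenser above 0.028 m), for 0.1 s.
2. the fingers have lifted the holder clear above the dispenser (contact force between the fingers and label_holder above 1 N and contact force between label_holder and dispenser below 0.1 N and height (world z) of label_holder above 0.035 m), for 0.2 s.
At the end, for the whole second after the job is handed in: Tongue in the slot behind the lip (foot 18.5 mm or more below the mouth, within 4 mm of the mid plane, 14 mm of the middle), upright within 0.12 rad, display to the front, contact bar pressed 7.5 mm or more of 10, at rest, fingers still on the holder with over 1 N (value of joint contact_bar above 0.0075 m and z of label_holder in the frame of slot below -0.0185 m and x of label_holder in the frame of slot between -0.004 and 0.004 m and y of label_holder in the frame of slot between -0.014 and 0.014 m and x of label_face in the frame of slot below -0.002 m and angle between label_holder's own z axis and vertical below 0.12 rad and contact force between the fingers and label_holder above 1 N and linear speed of label_holder below 0.02 m/s); the arm keeps its last pose, push and grip.
It fails at once if another thing on the table is moved more than 30 mm (distance of any of board_a, board_b, remote, screwdriver, tub, carton, tape from where it was at the start of the episode above 0.03 m).
It also fails if it takes over 56 s, if anything falls off the work surface, if the arm or the gripper's body presses on something with over 40 N, if the wrist force passes 120 N, or if a joint passes its speed limit or range.

ROBOT

A 7-joint arm with a two-finger parallel gripper is mounted at the origin on the work surface. World frame = base frame: x ahead of the robot, y to its left, z up, the work surface at z = 0. Lengths are in m, angles in rad, forces in N, time in s.
With the tool pointing down it reaches from about 0.35 to 0.9 m from the base axis. Payload 8.1 kg.
Tool frame: the origin (TCP) lies midway between the tips of the shut fingers; the grasp point (between the pads) lies 19 mm behind it; z points along the fingers, x is the direction in which the jaws open and shut, and the axes are right-handed (so a half turn about z gives the same grasp; the last joint's range is limited). The gripper opens to 92 mm and grips with 3 to 60 N. Pads are 19 mm wide; open, the fingers measure 130 mm over their backs; the gripper's body (75 mm by 190 mm) begins 47 mm behind the grasp point.
Start: joints at [1.142, 0.434, 0.025, 1.573, -0.012, 1.134, -0.075], TCP at [0.2, -0.592, 0.227] pointing down, gripper open.
Joint ranges: [-2.62, 2.62], [-0.44, 2.09], [-1.27, 1.32], [0.08, 2.57], [-1.32, 4.46], [0.12, 2], [-2.74, 2.74]. Speed limits (rad/s): [2.22, 2.22, 3.01, 3.01, 3.14, 3.14, 3.14].

INTERFACE

Orientations are given as a rotation vector (axis times angle).
In Python, from cell import arm gives the robot as it stands. The module is installed in compiled form; this text tells all that it offers.
- The arm moves only by the tool play_rows, never from a script. Its argument "motion" is a list of rows, each a list of 7 numbers: the gripper's target within -1 to 1 (fully open at 1, half-way at 0, shut at -1), then the shift along the tool's x, y, z in mm, then the turn, a rotation vector about the tool's x, y, z in rad. In form: [[claw, tx, ty, tz, ax, ay, az], ...]. A call has 1 to 10 rows; each row is the pose to reach, as a shift and turn from the pose measured when the call began, along the tool's axes at that moment; what a row does not reach only later rows make up. A row lasts 1/10 s, in which the tool goes at most 50 mm and 8.59 degrees, less where a joint would pass 70% of its speed; a pose out of reach is approached as far as the arm can. A call with a gripper value outside its range is refused whole. The fingers move at their own pace and stop on an object; "force" is the grip in N (left out, the last holds). Time passes only in rows, so rows that repeat a pose let the fingers close. It gives the time, the measured TCP pose, the force and the opening at its end, in the units of the state.
- arm.observe(): the state, without advancing time (a new reading comes with each control period).
- arm.get_image(name): name is "side" or "top"; returns a dict with "img" (420x560x3 uint8, blue, green, red), "depth" (420x560 float32, m along the optical axis (not along the pixel's ray), 0 where there is no reading), "K" (3x3 intrinsics, pixels), "rvec" (rotation vector, rad) and "tvec" (3), from world to camera coordinates, as OpenCV has them. Camera axes: x right, y down, z forward; pixel columns grow to the right and rows downward; lengths in m; the calibration is good to about 2 mm. A picture is of the moment at which its call begins.
- arm.sign_off(): hands the job in, once; it reports no verdict.
Trained networks look in a picture, given as the dict that the camera call returned (one of the last four; its "shot" number tells which), for a name from the list of things; names that differ only in an ending like _2 or _b are one class to them, and where a whole thing is asked for, a point or a joint stands for the part that bears it (a point fixed in the world has none). Each returns a list of dicts, best first, with "score" (0 to 1); they miss things now and then, are a little off and sometimes report something else, mostly with a low value. They report only what shows in the picture. A call takes as long as a camera call. They do not tell look-alikes from the thing itself.
- arm.look_for(picture, query): "box" ([left, top, width, height] as shares, 0 to 1, of the picture: columns of its width, rows of its height, round what is visible of it).
The state is a dict: "clock": time; "joints": joint angles; "dq": joint speeds; "joint_efforts": joint torques, N m; "position": TCP position; "ee_rot": TCP orientation; "force": force on the tool from outside, world axes, zero at the start; "ft_torque": the same for the moment, N m; "width": opening from 0.0 (shut) to 1.0 (fully open).
Only numpy, scipy, OpenCV 4.12 (cv2) and the standard library are available. Lean on these libraries where they do the work, as an engineer would, in place of code of your own. Each camera call takes 0.05 s, during which the arm holds its last target. There are 200 camera calls.

## Working session

There is one attempt and no reset: what is moved stays moved. The work goes in short steps, Python scripts to look and compute and a tool call to move; the robot and the scene stay as the last step left them, time stands still between calls to the robot, and variables do not carry over. Pictures are saved under pics/ and viewed, on a budget of 10 in all, crops included, one or two more only if the job needs it, and the job is handed in when it is done.

Besides the shell and the picture viewer there is one more tool, called after "Request:" as a command line: name --pt "numbers of a row" for each row, then --argument value for the rest. play_rows: Moves the arm, as the interface text tells. Its arguments: {"type":"object","properties":{"motion":{"type":"array"},"force":{"type":"number"}},"required":["motion"]}

```bash
mkdir -p pics; cat > h.py <<'E'
import numpy as np, cv2
from cell import arm
def world(p):
    K,d=p["K"],p["depth"].astype(float); R=cv2.Rodrigues(np.array(p["rvec"],float))[0]; t=np.array(p["tvec"],float).ravel()
    v,u=np.mgrid[:d.shape[0],:d.shape[1]]
    c=np.stack([(u-K[0][2])/K[0][0]*d,(v-K[1][2])/K[1][1]*d,d],-1)
    w=(c-t)@R; w[d<=0]=np.nan
    return w
def save(p,n): 
    cv2.imwrite("pics/%s.png"%n,p["img"]); np.savez("pics/%s.npz"%n,**{k:np.array(v) for k,v in p.items()})
E
python3 - <<'E'
from h import *
print(arm.observe())
for n in("side","top"):
    p=arm.get_image(n); save(p,n+"0"); w=world(p)
    R=cv2.Rodrigues(np.array(p["rvec"]))[0]; print(n,"cam",(-R.T@np.array(p["tvec"]).ravel()).round(3),np.array(p["K"]).round(1).tolist())
    for q in("dispenser","ejector_tab","label_holder","shelf"):
        for r in arm.look_for(p,q)[:4]:
            l,t,a,b=np.array(r["box"])*[560,420,560,420]
            print(q,round(r["score"],2),[int(x) for x in(l,t,l+a,t+b)],w[min(int(t+b/2),419),min(int(l+a/2),559)].round(3))
E
```

```text
{'clock': 0.0, 'joints': array([ 1.14237592,  0.43524024,  0.02494719,  1.5741068 , -0.01159826,
        1.13399671, -0.07506661]), 'dq': array([ 6.35527630e-04,  9.00819369e-05,  5.91509542e-04, -5.72802294e-04,
        6.03058859e-04, -6.66472390e-04, -7.89297612e-04]), 'joint_efforts': array([-3.65080505e-04, -6.67845011e+01,  9.84906927e-01, -3.14462686e+01,
       -6.04222692e-02,  4.28609911e-02,  1.81037103e-04]), 'position': array([ 0.19984629, -0.5916397 ,  0.2259302 ]), 'ee_rot': array([-2.55164528e+00,  1.83126752e+00,  2.16697355e-03]), 'force': array([-0.35063856, -0.42811162, -0.44458118]), 'ft_torque': array([ 0.01430125,  0.01699924, -0.0212672 ]), 'width': 1.0001128391688956}
side cam [0.48  0.797 0.748] [[395.5, 0.0, 275.7], [0.0, 395.5, 200.0], [0.0, 0.0, 1.0]]
dispenser 0.9 [259, 229, 281, 320] [0.551 0.254 0.064]
dispenser 0.74 [185, 251, 212, 346] [0.692 0.324 0.052]
ejector_tab 0.73 [184, 247, 196, 274] [0.727 0.251 0.084]
ejector_tab 0.68 [338, 293, 350, 321] [0.394 0.328 0.077]
ejector_tab 0.59 [332, 259, 366, 298] [0.372 0.197 0.007]
ejector_tab 0.54 [269, 229, 277, 243] [0.554 0.169 0.097]
label_holder 0.53 [270, 243, 274, 290] [0.549 0.235 0.068]
shelf 0.77 [263, 125, 312, 192] [ 0.551 -0.16   0.088]
top cam [0.466 0.02  1.16 ] [[451.4, 0.0, 283.4], [0.0, 451.4, 200.9], [0.0, 0.0, 1.0]]
dispenser 0.96 [168, 198, 239, 223] [0.542 0.216 0.082]
dispenser 0.69 [102, 243, 173, 282] [0.416 0.371 0.076]
dispenser 0.59 [137, 129, 207, 166] [0.699 0.305 0.066]
dispenser 0.41 [288, 167, 306, 226] [ 0.589 -0.007  0.019]
ejector_tab 0.64 [225, 199, 231, 213] [0.556 0.158 0.088]
ejector_tab 0.63 [195, 127, 198, 135] [0.733 0.238 0.1  ]
ejector_tab 0.43 [147, 263, 159, 277] [0.401 0.321 0.114]
label_holder 0.43 [288, 167, 306, 225] [ 0.592 -0.007  0.017]
label_holder 0.41 [191, 204, 222, 210] [0.553 0.211 0.075]
shelf 0.79 [340, 181, 438, 241] [ 0.554 -0.225  0.09 ]
```

View pics/top0.png

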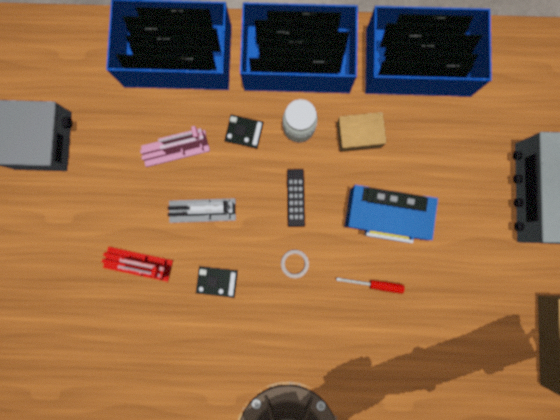

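View pics/side0.png

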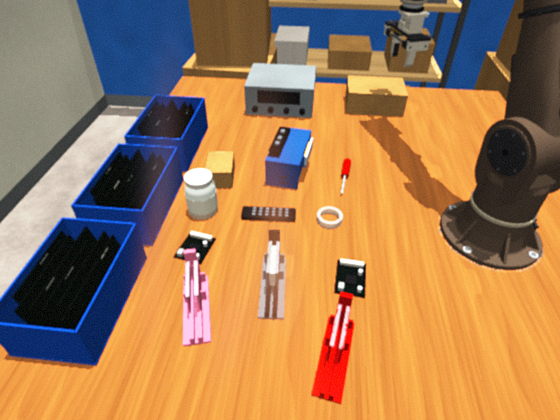

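The top view shows the grey dispenser at (201,210), with its tab at the right end (230,206) and its apron to the left. The look-alikes are the pink one at (174,146) and the red one at (137,263). The blue shelf is at (392,212), with its lip on the lower edge at (390,237). I choose the grey dispenser and will check it in a close crop.

```bash
python3 - <<'E'
from h import *
p=dict(np.load("pics/top0.npz")); w=world(p)
def rect(m,n):
    q=w[m][:,:2].astype(np.float32)
    r=cv2.minAreaRect(q*1000); print(n,len(q),np.round(r[0],1),np.round(r[1],1),round(r[2],2), "z",np.round(np.median(w[m][:,2]),4))
X,Y,Z=w[...,0],w[...,1],w[...,2]
reg=(X>.48)&(X<.62)&(Y>.1)&(Y<.34)
for lo,hi in((.09,.12),(.072,.086),(.015,.03),(.003,.012),(.003,.12)): rect(reg&(Z>lo)&(Z<hi),f"disp {lo}-{hi}")
reg=(X>.42)&(X<.65)&(Y<-.1)&(Y>-.4)
for lo,hi in((.083,.097),(.1,.13),(.06,.13)): rect(reg&(Z>lo)&(Z<hi),f"shelf {lo}-{hi}")
a=cv2.resize(p["img"][190:232,158:248],None,fx=8,fy=8,interpolation=2)[:, :720]
b=cv2.resize(p["img"][180:248,338:444],None,fx=6.8,fy=6.8,interpolation=2)[:300]
b=cv2.resize(p["img"][200:248,338:444],(720,326),interpolation=2)
cv2.imwrite("pics/crop0.png",np.vstack([a[:272],b]))
# colour-based table base
E
```

```text
disp 0.09-0.12 62 [555.  162.4] [25.5  9.6] 3.35 z 0.1107
disp 0.072-0.086 358 [552.7 203.1] [ 26.3 106.3] 3.31 z 0.0783
disp 0.015-0.03 201 [549.6 234.6] [ 45.5 170.5] 6.85 z 0.0241
disp 0.003-0.012 1066 [549.7 219.9] [139.2 239.4] 0.22 z 0.0051
disp 0.003-0.12 1876 [549.7 219.9] [139.2 239.4] 0.22 z 0.0084
shelf 0.083-0.097 2838 [ 546.9 -234.3] [201.3 115.8] 82.21 z 0.0906
shelf 0.1-0.13 891 [ 583.4 -240.9] [141.9  36.8] 82.35 z 0.1117
shelf 0.06-0.13 3995 [ 546.9 -234.2] [201.5 115.9] 82.21 z 0.0912
```

View pics/crop0.png

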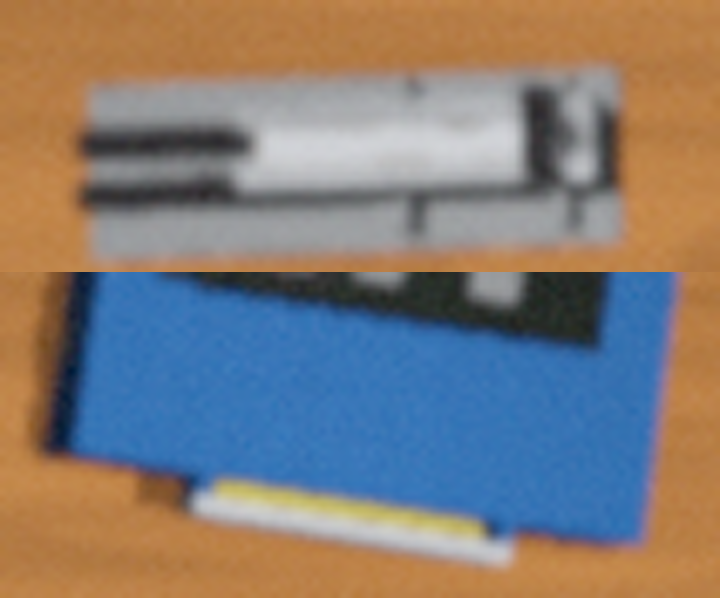

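The crop confirms the grey dispenser, with its roof centre near (385,150) and the tab at (605,145). It also shows the lip (350,525) and the slot, with the yellow contact bar at (350,510). Sizes and heights match the description. Next I'll write a move helper.

```bash
cat >> h.py <<'E'
D0,DY=np.array([.5509,.2345]),np.deg2rad(3.31)
S0,SY=np.array([.4972,-.2275]),np.deg2rad(-7.79)
def fr(o,yaw,x,y): c,s=np.cos(yaw),np.sin(yaw); return o+np.array([c*x-s*y,s*x+c*y])
def go(xy,z,yaw):
    from scipy.spatial.transform import Rotation as Ro
    s=arm.observe(); R=Ro.from_rotvec(s["ee_rot"]); c,n=np.cos(yaw),np.sin(yaw)
    T=Ro.from_matrix([[c,n,0],[n,-c,0],[0,0,-1]])
    d=R.inv().apply(np.array([*xy,z])-s["position"])*1000
    print("clock",round(s["clock"],2),"pos",s["position"].round(4),"F",s["force"].round(2),"w",round(s["width"],3),"move",d.round(1),(R.inv()*T).as_rotvec().round(4))
E
python3 - <<'E'
from h import *
go(fr(D0,DY,0,-112),.2,DY) if 0 else go(fr(D0,DY,0,-.112),.2,DY)
E
```

```text
clock 0.5 pos [ 0.2    -0.5921  0.2267] F [ 0.78 -0.37  0.03] w 1.0 move [-562.9 -567.3   26.7] [ 0.      0.     -1.3028]
```

Request:
play_rows --pt "-1 -281 -284 13 0 0 -0.65" --pt "-1 -281 -284 13 0 0 -0.65" --pt "-1 -281 -284 13 0 0 -0.65" --pt "-1 -281 -284 13 0 0 -0.65" --pt "-1 -281 -284 13 0 0 -0.65" --pt "-1 -281 -284 13 0 0 -0.65" --pt "-1 -281 -284 13 0 0 -0.65" --pt "-1 -281 -284 13 0 0 -0.65" --pt "-1 -420 -425 20 0 0 -1.0" --pt "-1 -563 -567 27 0 0 -1.303" --force 20

```text
clock: 1.5
position: [0.4246, -0.1438, 0.2106]
ee_rot: [3.108, -0.453, 0.002]
force: [1.2, -0.7, -0.6]
width: 0.177
```

```bash
python3 -c "
from h import *
go(fr(D0,DY,0,-.112),.2,DY)"
```

```text
clock 1.5 pos [ 0.4246 -0.1438  0.2106] F [ 1.2  -0.67 -0.62] w 0.177 move [  51.2 -293.3   10.5] [ 0.0005 -0.0011 -0.3473]
```

Request:
play_rows --pt "-1 51 -293 10 0 0 -0.347" --pt "-1 51 -293 10 0 0 -0.347" --pt "-1 51 -293 10 0 0 -0.347" --pt "-1 51 -293 10 0 0 -0.347" --pt "-1 51 -293 10 0 0 -0.347" --pt "-1 51 -293 10 0 0 -0.347" --pt "-1 51 -293 10 0 0 -0.347" --pt "-1 51 -293 10 0 0 -0.347" --pt "-1 51 -293 10 0 0 -0.347"

```text
clock: 2.4
position: [0.5569, 0.1211, 0.2003]
ee_rot: [3.139, 0.088, 0.001]
force: [-0.3, 0.1, 0.0]
width: 0.005
```

```bash
python3 -c "
from h import *
go(fr(D0,DY,0,-.112),.092,DY)
p=arm.get_image('side'); save(p,'side1'); q=arm.get_image('top'); save(q,'top1')
cv2.imwrite('pics/c1.png',np.hstack([cv2.resize(p['img'][190:330,215:335],(400,466),interpolation=2),cv2.resize(q['img'][160:270,160:260],(400,440),interpolation=2)[:440].copy() if 0 else cv2.resize(q['img'][150:266,160:260],(400,466),interpolation=2)]))"
```

```text
clock 2.4 pos [0.5569 0.1211 0.2003] F [-0.25  0.09  0.02] w 0.005 move [  0.5  -1.7 108.3] [ 0.0017 -0.0004 -0.0014]
```

View pics/c1.png

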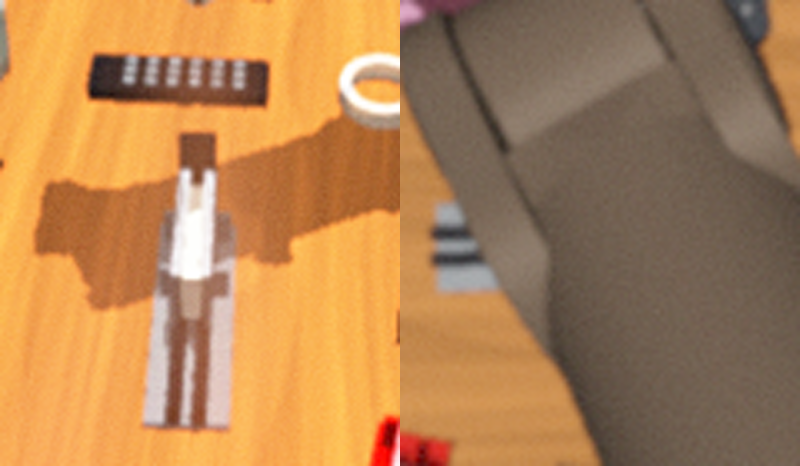

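The side crop shows the dark tab upright at (198,150) and clear of things. Now down behind the tab, then push.

Request:
play_rows --pt "-1 0 0 50 0 0 0" --pt "-1 0 0 90 0 0 0" --pt "-1 0 0 108 0 0 0" --pt "-1 0 0 108 0 0 0" --pt "-1 0 -12 108 0 0 0" --pt "-1 0 -20 108 0 0 0" --pt "-1 0 -30 108 0 0 0" --pt "-1 0 -40 108 0 0 0" --pt "-1 0 -50 108 0 0 0" --pt "-1 0 -50 108 0 0 0"

```text
clock: 3.5
position: [0.5546, 0.1723, 0.0931]
ee_rot: [3.14, 0.09, 0.004]
force: [0.3, -1.7, 1.3]
width: 0.008
```

```bash
python3 -c "
from h import *
go(fr(D0,DY,0,-.025),.092,DY)"
```

```text
clock 3.5 pos [0.5546 0.1723 0.0931] F [ 0.25 -1.68  1.3 ] w 0.008 move [ -0.1 -37.3   1.1] [ 0.0008 -0.0023 -0.0008]
```

Request:
play_rows --pt "-1 0 -8 0 0 0 0" --pt "-1 0 -16 0 0 0 0" --pt "-1 0 -24 0 0 0 0" --pt "-1 0 -32 0 0 0 0" --pt "-1 0 -37 0 0 0 0" --pt "-1 0 -37 0 0 0 0" --pt "-1 0 -37 0 0 0 0"

```text
clock: 4.2
position: [0.5523, 0.2086, 0.0929]
ee_rot: [3.139, 0.089, 0.003]
force: [-0.1, -3.3, 1.0]
width: 0.005
```

```bash
python3 -c "
from h import *
go(fr(D0,DY,0,-.025),.092,DY)
p=arm.get_image('side'); save(p,'side2');w=world(p)
cv2.imwrite('pics/c2.png',cv2.resize(p['img'][170:330,205:345],(560,640),interpolation=2)[:600])
for r in arm.look_for(p,'label_holder')[:2]: print(r)"
```

```text
clock 4.2 pos [0.5523 0.2086 0.0929] F [-0.1  -3.26  0.96] w 0.005 move [ 0.1 -0.9  0.9] [ 0.0018 -0.0016 -0.001 ]
{'box': [0.4779, 0.6286, 0.0137, 0.1107], 'score': 0.61}
```

View pics/c2.png

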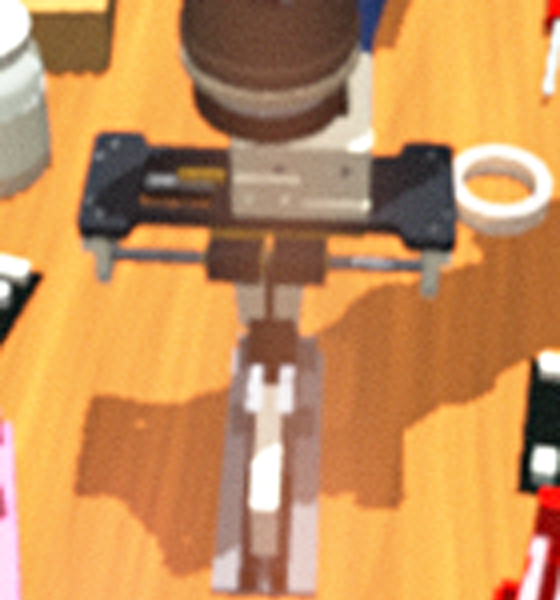

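The holder is out on the apron at (265,470). The force is 3.3 N, so the end stop isn't reached yet. I'll push on.

Request:
play_rows --pt "-1 0 -4 0 0 0 0" --pt "-1 0 -8 0 0 0 0" --pt "-1 0 -12 0 0 0 0" --pt "-1 0 -12 0 0 0 0" --pt "-1 0 -12 0 0 0 0"

```text
clock: 4.8
position: [0.5522, 0.2097, 0.0929]
ee_rot: [3.124, 0.077, -0.001]
force: [-3.7, -32.5, 22.4]
width: 0.007
```

Request:
play_rows --pt "-1 0 30 0 0 0 0" --pt "-1 0 70 0 0 0 0" --pt "-1 0 100 0 0 0 0" --pt "-1 0 100 0 0 0 0" --pt "0 0 95 -60 0 0 0" --pt "0 0 90 -110 0 0 0" --pt "0 0 60 -120 0 0 0" --pt "-0.2 0 10 -120 0 0 0" --pt "-0.2 0 10 -120 0 0 0"

```text
clock: 5.7
position: [0.5506, 0.212, 0.2147]
ee_rot: [3.132, 0.094, 0.002]
force: [0.0, 0.7, -0.2]
width: 0.376
```

```bash
python3 - <<'E'
from h import *
go(fr(D0,DY,0,.04),.2,DY)
p=arm.get_image('side'); save(p,'side3'); w=world(p)
X,Y,Z=w[...,0],w[...,1],w[...,2]
b=p['img'].astype(int).min(-1)
# holder points in dispenser frame
c,s=np.cos(DY),np.sin(DY); x=(X-D0[0])*c+(Y-D0[1])*s; y=-(X-D0[0])*s+(Y-D0[1])*c
m=(abs(x)<.02)&(y>.024)&(y<.1)&(Z>.03)&(Z<.085)
print(m.sum(),'x',np.percentile(x[m],[2,50,98]).round(4),'y',np.percentile(y[m],[2,50,98]).round(4),'z',np.percentile(Z[m],[2,98]).round(4))
t=m&(Z>.066); print('top',t.sum(),'x',np.percentile(x[t],[2,50,98]).round(4),'y',np.percentile(y[t],[2,98]).round(4),'z',np.median(Z[t]).round(4))
t=(abs(x)<.02)&(y<-.02)&(y>-.1)&(Z>.085)&(Z<.125); print('tab',t.sum(),np.median(y[t]).round(4))
E
```

```text
clock 5.7 pos [0.5506 0.212  0.2147] F [ 0.04  0.73 -0.19] w 0.376 move [  1.7 -62.5  14.1] [ 0.0085 -0.0007  0.0022]
264 x [-0.0121 -0.0028  0.009 ] y [0.0242 0.0654 0.0824] z [0.033  0.0724]
top 164 x [-0.0097 -0.0025  0.0066] y [0.0243 0.0813] z 0.0699
tab 124 -0.066
```

Holder end is at y ≈ 0.082 and its top at z ≈ 0.07, as expected for an origin near +0.041. Going over it and down.

Request:
play_rows --pt "-0.2 1.5 -40 14 0.008 0 0.002" --pt "-0.2 1.5 -64 14 0.008 0 0.002" --pt "-0.2 1.5 -64 14 0.008 0 0.002" --pt "-0.2 1.5 -64 60 0.008 0 0.002" --pt "-0.2 1.5 -64 100 0.008 0 0.002" --pt "-0.2 1.5 -64 110 0.008 0 0.002" --pt "-0.2 1.5 -64 110 0.008 0 0.002"

```text
clock: 6.45
position: [0.5482, 0.2696, 0.1017]
ee_rot: [3.135, 0.086, -0.005]
force: [0.4, 0.0, 0.4]
width: 0.399
```

```bash
python3 - <<'E'
from h import *
go(fr(D0,DY,0,.042),.037,DY)
p=arm.get_image('side'); save(p,'side4')
cv2.imwrite('pics/c4.png',cv2.resize(p['img'][190:330,205:345],(600,600),interpolation=2))
E
```

```text
clock 6.45 pos [0.5482 0.2696 0.1017] F [0.41 0.03 0.39] w 0.399 move [ 0.8 -7.2 64.7] [ 0.0052  0.0036 -0.0027]
```

View pics/c4.png

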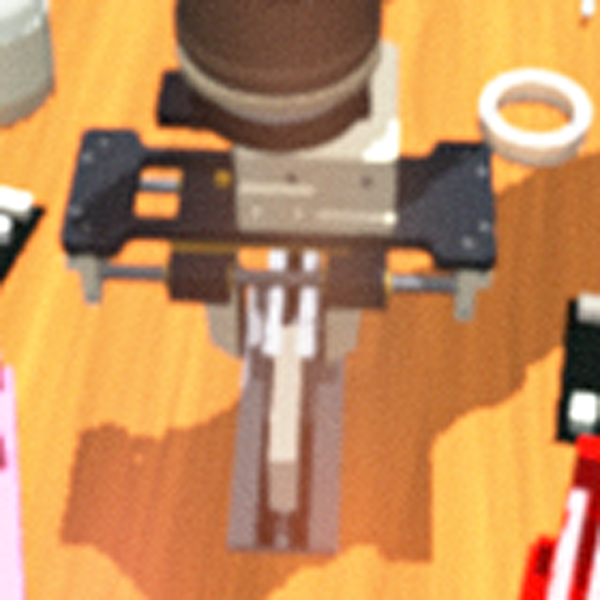

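The holder end at (285,400) lies midway between the fingers at (225,330) and (345,330). I'll descend and grip.

Request:
play_rows --pt "-0.2 0.8 -8 0 0.005 0.003 0" --pt "-0.2 0.8 -8 35 0.005 0.003 0" --pt "-0.2 0.8 -8 65 0.005 0.003 0" --pt "-0.2 0.8 -8 65 0.005 0.003 0" --pt "-1 0.8 -8 65 0.005 0.003 0" --pt "-1 0.8 -8 65 0.005 0.003 0" --pt "-1 0.8 -8 65 0.005 0.003 0" --pt "-1 0.8 -8 65 0.005 0.003 0" --force 40

```text
clock: 7.3
position: [0.5475, 0.2793, 0.0403]
ee_rot: [-3.139, -0.088, -0.0]
force: [-9.5, -1.6, 10.1]
width: 0.148
```

```bash
python3 - <<'E'
from h import *
go(fr(D0,DY,0,.042),.037,DY)
E
```

```text
clock 7.3 pos [0.5475 0.2793 0.0403] F [-9.54 -1.6  10.11] w 0.148 move [0.8 2.9 3.3] [-0.0015 -0.0001 -0.0015]
```

Request:
play_rows --pt "-1 -0.5 -5 -1 0 0 0" --pt "-1 -1 -12 -1 0 0 0" --pt "-1 -1 -20 -1 0 0 0" --pt "-1 -1 -28 -1 0 0 0" --pt "-1 -1 -34 -1 0 0 0" --pt "-1 -1 -36 -1 0 0 0" --pt "-1 -1 -36 -1 0 0 0"

```text
clock: 8.0
position: [0.5443, 0.3157, 0.0412]
ee_rot: [-3.139, -0.089, 0.0]
force: [1.0, -0.1, -1.0]
width: 0.15
```

```bash
python3 - <<'E'
from h import *
go(fr(D0,DY,0,.078),.037,DY)
E
```

```text
clock 8.0 pos [0.5443 0.3157 0.0412] F [ 1.01 -0.15 -1.04] w 0.15 move [1.9 3.4 4.2] [-0.0016  0.     -0.0008]
```

Request:
play_rows --pt "-1 0 0 -20 0 0 0" --pt "-1 0 0 -50 0 0 0" --pt "-1 0 0 -90 0 0 0" --pt "-1 0 0 -130 0 0 0" --pt "-1 0 0 -160 0 0 0" --pt "-1 0 0 -160 0 0 0"

```text
clock: 8.6
position: [0.5463, 0.3167, 0.2061]
ee_rot: [-3.135, -0.088, -0.01]
force: [1.1, 0.4, -1.2]
width: 0.152
```

```bash
python3 - <<'E'
from h import *
go(fr(S0,SY,0,0),.18,SY)
p=arm.get_image('side'); save(p,'side5'); w=world(p); s=arm.observe(); T=s["position"]
c,n=np.cos(DY),np.sin(DY); X,Y,Z=[w[...,i]-T[i] for i in range(3)]
x=X*c+Y*n; y=-X*n+Y*c
m=(abs(x)<.02)&(y>.022)&(y<.06)&(Z<.05)&(Z>-.06)
for lo in np.arange(-.045,.05,.008):
    t=m&(Z>lo)&(Z<=lo+.008)
    if t.sum()>2: print(lo.round(3),t.sum(),np.percentile(x[t],[5,50,95]).round(4),np.percentile(y[t],[5,50,95]).round(4))
ys,xs=np.where(m); print(ys.min(),ys.max(),xs.min(),xs.max())
cy,cx=int(ys.mean()),int(xs.mean())
cv2.imwrite('pics/c5.png',cv2.resize(p['img'][cy-50:cy+50,cx-50:cx+50],(600,600),interpolation=2))
E
```

```text
clock 8.6 pos [0.5463 0.3167 0.2061] F [ 1.12  0.39 -1.2 ] w 0.152 move [-79.8 540.7  22.7] [-0.0058 -0.0061  0.1922]
-0.037 3 [-0.0012  0.0005  0.0021] [0.0357 0.0362 0.0364]
-0.029 9 [-0.0015  0.0003  0.0021] [0.0364 0.0372 0.0383]
-0.021 6 [-0.0016  0.0002  0.0021] [0.0367 0.037  0.0376]
-0.013 22 [-0.0066  0.0001  0.0072] [0.0323 0.0363 0.0377]
-0.005 27 [-0.0066 -0.0016  0.0071] [0.0306 0.0366 0.0382]
0.003 23 [-0.0067 -0.0001  0.0068] [0.0306 0.0369 0.0378]
0.011 27 [-0.0067 -0.0001  0.0068] [0.0306 0.0369 0.0379]
0.019 30 [-0.0068 -0.0011  0.0065] [0.0313 0.0369 0.0382]
0.027 72 [-0.0064  0.0003  0.0064] [0.0228 0.0318 0.0377]
250 280 263 271
```

View pics/c5.png

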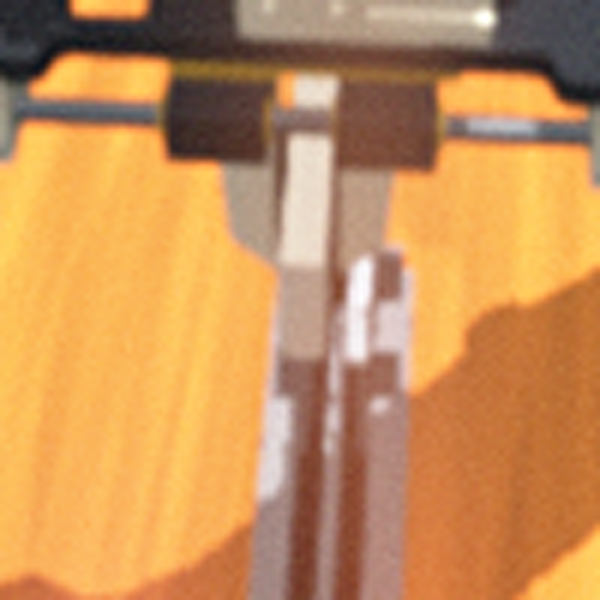

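The holder is held upright at (305,200) with its foot at (303,355). Foot is about 35 mm below the TCP and the holder centre is 4 mm behind the TCP along y. It lines up with the tool to 0.3 mm in the side camera. Now I'll refine the slot from the saved pictures.

```bash
python3 - <<'E'
from h import *
c,n=np.cos(SY),np.sin(SY)
for f in("top0","side0","side5"):
    p=dict(np.load(f"pics/{f}.npz")); w=world(p); X,Y,Z=w[...,0]-S0[0],w[...,1]-S0[1],w[...,2]
    x=X*c+Y*n; y=-X*n+Y*c; b=p["img"].astype(int); B,G,R=b[...,0],b[...,1],b[...,2]
    reg=(abs(x)<.03)&(abs(y)<.09)&(Z>.06)&(Z<.1)
    for nm,m in(("yellow",reg&(R>B+60)&(G>B+40)),("lip",reg&(abs(R-B)<50)&(R>120)),("blue",reg&(B>R+60)&(Z>.085))):
        if m.sum()<5: print(f,nm,m.sum());continue
        k=np.polyfit(y[m],x[m],1)
        print(f,nm,m.sum(),"x",np.percentile(x[m],[3,50,97]).round(4),"y",np.percentile(y[m],[1,50,99]).round(4),"z",np.median(Z[m]).round(4),"slope",k.round(4))
    # row profile across slot
    for xx in np.arange(-.014,.014,.002):
        t=(abs(x-xx)<.001)&(abs(y)<.04)&(Z>.03); 
        if t.sum(): print(round(xx,3),t.sum(),np.median(Z[t]).round(4),np.median(b[t],0).astype(int),end=" | ")
    print()
E
```

```text
top0 yellow 66 x [-0.      0.0019  0.0038] y [-0.0434 -0.0002  0.0429] z 0.0788 slope [0.0012 0.0019]
top0 lip 194 x [-0.0077 -0.0043  0.0061] y [-0.0532  0.0018  0.0547] z 0.0889 slope [-0.0012 -0.0031]
top0 blue 774 x [0.0065 0.0178 0.0293] y [-0.0879 -0.0003  0.0879] z 0.0907 slope [0.     0.0178]
-0.008 37 0.0802 [178 176 181] | -0.006 29 0.0898 [199 198 197] | -0.004 26 0.0912 [192 199 202] | -0.002 23 0.0909 [173 199 203] | 0.0 25 0.0795 [137 194 202] | 0.002 26 0.0787 [108 185 196] | 0.004 26 0.0787 [115 169 177] | 0.006 42 0.0865 [153 130 118] | 0.008 28 0.0909 [178 116  64] | 0.01 31 0.0909 [183 117  55] | 0.012 27 0.0903 [184 118  54] | 
side0 yellow 18 x [0.0004 0.0026 0.0042] y [-0.048  -0.0089  0.0281] z 0.0752 slope [-0.0144  0.0023]
side0 lip 99 x [-0.0098 -0.0076  0.0041] y [-0.051   0.0044  0.0567] z 0.0846 slope [-0.0269 -0.0061]
side0 blue 280 x [0.004  0.0166 0.0291] y [-0.0878  0.0073  0.0864] z 0.0878 slope [-0.0034  0.0165]
-0.01 36 0.0701 [127 133 153] | -0.008 10 0.0871 [254 254 254] | -0.006 12 0.0884 [255 255 255] | -0.004 7 0.0873 [255 255 255] | 0.0 7 0.0
[... 159 characters left out ...]
 [238 139  50] | 0.012 9 0.0879 [237 139  53] | 
side5 yellow 13 x [0.0018 0.0027 0.0042] y [-0.0497 -0.0078  0.0238] z 0.0747 slope [-0.0123  0.0029]
side5 lip 112 x [-0.01   -0.0072  0.0041] y [-0.0877  0.0053  0.0584] z 0.0831 slope [-0.0436 -0.0056]
side5 blue 238 x [0.0036 0.0144 0.0288] y [-0.0872 -0.0074  0.0852] z 0.0878 slope [-0.0363  0.0148]
-0.01 35 0.0708 [143 146 176] | -0.008 11 0.0873 [255 255 255] | -0.006 11 0.0877 [255 255 255] | -0.004 8 0.0877 [255 255 255] | 0.0 9 0.076 [212 255 255] | 0.002 6 0.0762 [158 252 255] | 0.004 23 0.0822 [174 142 154] | 0.006 9 0.0886 [244 137  48] | 0.008 7 0.0873 [250 151  53] | 0.01 10 0.0872 [249 158  58] | 0.012 10 0.0876 [248 160  62] |
```

Request:
play_rows --pt "-1 -40 270 10 -0.006 -0.006 0.1" --pt "-1 -40 270 10 -0.006 -0.006 0.1" --pt "-1 -40 270 10 -0.006 -0.006 0.1" --pt "-1 -40 270 10 -0.006 -0.006 0.1" --pt "-1 -40 270 10 -0.006 -0.006 0.1" --pt "-1 -60 400 10 -0.006 -0.006 0.15" --pt "-1 -80 500 10 -0.006 -0.006 0.192" --pt "-1 -80 537 10 -0.006 -0.006 0.192" --pt "-1 -80 537 10 -0.006 -0.006 0.192" --pt "-1 -80 537 10 -0.006 -0.006 0.192"

```text
clock: 9.65
position: [0.4977, -0.1846, 0.1902]
ee_rot: [3.132, -0.214, -0.007]
force: [1.1, -0.1, -1.6]
width: 0.15
```

```bash
python3 - <<'E'
from h import *
go(fr(S0,SY,.0007,.004),.138,SY)
E
```

```text
clock 9.65 pos [ 0.4977 -0.1846  0.1902] F [ 1.12 -0.07 -1.56] w 0.15 move [ 6.3 38.4 52.2] [ 0.0026  0.0046 -0.0003]
```

Request:
play_rows --pt "-1 6.3 38.4 10 0.0026 0.0046 0" --pt "-1 6.3 38.4 30 0.0026 0.0046 0" --pt "-1 6.3 38.4 48 0.0026 0.0046 0" --pt "-1 6.3 38.4 52 0.0026 0.0046 0" --pt "-1 6.3 38.4 52 0.0026 0.0046 0" --pt "-1 6.3 38.4 52 0.0026 0.0046 0"

```text
clock: 10.25
position: [0.4987, -0.2234, 0.1385]
ee_rot: [-3.134, 0.213, -0.0]
force: [-0.7, -0.1, -0.9]
width: 0.149
```

```bash
python3 - <<'E'
from h import *
go(fr(S0,SY,.0007,.004),.138,SY)
p=arm.get_image('side'); save(p,'side6'); w=world(p); s=arm.observe(); T=s["position"]
c,n=np.cos(SY),np.sin(SY); X,Y,Z=w[...,0]-S0[0],w[...,1]-S0[1],w[...,2]
x=X*c+Y*n; y=-X*n+Y*c
m=(abs(x)<.02)&(y>.025)&(y<.06)
for lo in np.arange(.07,.18,.008):
    t=m&(Z>lo)&(Z<=lo+.008)
    if t.sum()>2: print(lo.round(3),t.sum(),np.percentile(x[t],[5,50,95]).round(4),np.percentile(y[t],[5,50,95]).round(4))
R=cv2.Rodrigues(p["rvec"])[0]; u=p["K"]@(R@T+np.ravel(p["tvec"])); cx,cy=(u[:2]/u[2]).astype(int)
cv2.imwrite('pics/c6.png',cv2.resize(p['img'][cy-45:cy+45,cx-45:cx+45],(630,600),interpolation=2))
E
```

```text
clock 10.25 pos [ 0.4987 -0.2234  0.1385] F [-0.66 -0.07 -0.86] w 0.149 move [-0.2  0.3  0.5] [-0.0001 -0.0002  0.0003]
0.07 14 [-0.0095 -0.0043  0.0017] [0.0339 0.0552 0.0587]
0.078 17 [-0.0098 -0.0004  0.0124] [0.0303 0.0543 0.0586]
0.086 52 [-0.0082  0.007   0.0181] [0.0281 0.045  0.0566]
0.102 5 [-0.0025 -0.0021  0.0007] [0.0282 0.0409 0.0419]
0.11 6 [-0.0023 -0.0018  0.0011] [0.0264 0.0392 0.0418]
0.118 7 [-0.0032 -0.0009  0.0044] [0.0366 0.0393 0.0402]
0.126 11 [-0.0069 -0.0008  0.0045] [0.0326 0.0396 0.0436]
0.134 13 [-0.0067 -0.0033  0.0049] [0.0327 0.0415 0.0426]
0.142 12 [-0.0071 -0.0016  0.0052] [0.0307 0.0405 0.0426]
0.15 16 [-0.0068 -0.0003  0.0059] [0.0313 0.0403 0.0431]
0.158 16 [-0.0072 -0.0007  0.0061] [0.0294 0.0405 0.0426]
0.166 16 [-0.0051  0.0002  0.0062] [0.0264 0.0349 0.0416]
```

View pics/c6.png

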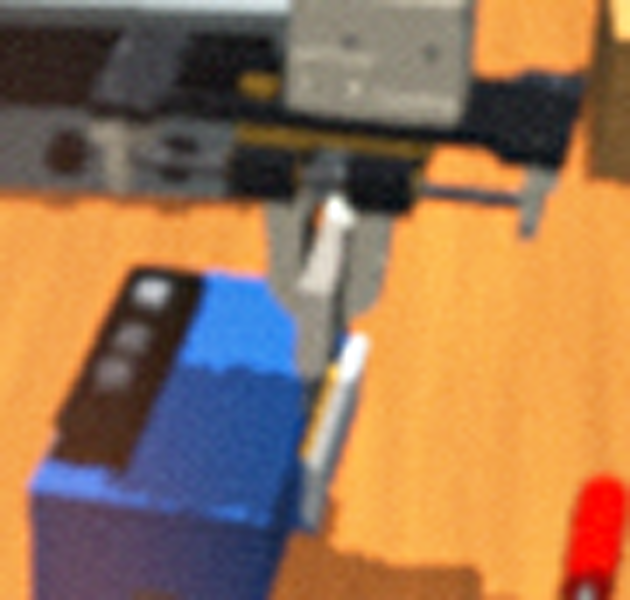

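The holder stands above the slot, with its tongue end at (315,375), the lip at (340,430) and the yellow bar at (320,410). The side camera puts the holder about 1–1.5 mm too far forward, so I'll shift +1.2 mm and feel down.

Request:
play_rows --pt "-1 1.2 0.3 4 0 0 0" --pt "-1 1.2 0.3 8 0 0 0" --pt "-1 1.2 0.3 12 0 0 0" --pt "-1 1.2 0.3 15 0 0 0" --pt "-1 1.2 0.3 17 0 0 0" --pt "-1 1.2 0.3 17 0 0 0"

```text
clock: 10.9
position: [0.4999, -0.2238, 0.1215]
ee_rot: [3.134, -0.213, 0.0]
force: [-0.6, 0.4, -2.2]
width: 0.15
```

Request:
play_rows --pt "-1 0 0 2 0 0 0" --pt "-1 0 0 4 0 0 0" --pt "-1 0 0 6 0 0 0" --pt "-1 0 0 6 0 0 0"

```text
clock: 11.3
position: [0.4998, -0.2238, 0.1152]
ee_rot: [-3.134, 0.213, -0.0]
force: [0.4, 1.0, -0.6]
width: 0.152
```

```bash
python3 - <<'E'
from h import *
go(fr(S0,SY,.0019,.004),.138,SY)
E
```

```text
clock 11.3 pos [ 0.4998 -0.2238  0.1152] F [ 0.45  0.98 -0.63] w 0.152 move [ -0.1  -0.  -22.8] [-0.0001 -0.      0.0002]
```

It's in the slot with no side force. Pressing down with a firmer grip.

Request:
play_rows --pt "-1 0 0 0 0 0 0" --pt "-1 0 0 3 0 0 0" --pt "-1 0 0 6 0 0 0" --pt "-1 0 0 9 0 0 0" --pt "-1 0 0 11 0 0 0" --pt "-1 0 0 12 0 0 0" --pt "-1 0 0 12 0 0 0" --force 60

```text
clock: 12.0
position: [0.4998, -0.2239, 0.1035]
ee_rot: [3.134, -0.213, 0.0]
force: [-2.6, 0.5, 6.2]
width: 0.15
```

Request:
play_rows --pt "-1 0 0 1 0 0 0" --pt "-1 0 0 2 0 0 0" --pt "-1 0 0 2.5 0 0 0" --pt "-1 0 0 2.5 0 0 0" --pt "-1 0 0 2.5 0 0 0"

```text
clock: 12.5
position: [0.4998, -0.2239, 0.1024]
ee_rot: [3.133, -0.213, 0.001]
force: [-7.8, 1.2, 20.5]
width: 0.152
```

```bash
python3 - <<'E'
from h import *
go(fr(S0,SY,.0019,.004),.138,SY)
p=arm.get_image('side'); save(p,'side7'); w=world(p)
c,n=np.cos(SY),np.sin(SY); X,Y,Z=w[...,0]-S0[0],w[...,1]-S0[1],w[...,2]
x=X*c+Y*n; y=-X*n+Y*c
m=(abs(x)<.02)&(y>.022)&(y<.06)
for lo in np.arange(.078,.15,.006):
    t=m&(Z>lo)&(Z<=lo+.006)
    if t.sum()>2: print(lo.round(3),t.sum(),np.percentile(x[t],[5,50,95]).round(4),np.percentile(y[t],[5,50,95]).round(4))
T=arm.observe()["position"];R=cv2.Rodrigues(p["rvec"])[0]; u=p["K"]@(R@T+np.ravel(p["tvec"])); cx,cy=(u[:2]/u[2]).astype(int)
cv2.imwrite('pics/c7.png',cv2.resize(p['img'][cy-40:cy+40,cx-42:cx+42],(630,600),interpolation=2))
E
```

```text
clock 12.5 pos [ 0.4998 -0.2239  0.1024] F [-7.77  1.18 20.5 ] w 0.152 move [ -0.2  -0.1 -35.6] [ 0.0011 -0.0007  0.0001]
0.078 11 [-0.0097 -0.0034  0.0028] [0.0313 0.054  0.0578]
0.084 55 [-0.0093  0.0058  0.0186] [0.028  0.0444 0.0571]
0.09 10 [-0.0077  0.0003  0.0092] [0.0315 0.0394 0.0519]
0.096 8 [-0.0058 -0.001   0.0064] [0.0297 0.0395 0.0414]
0.102 10 [-0.0062 -0.0009  0.0054] [0.0291 0.0406 0.0432]
0.108 13 [-0.0058  0.0008  0.0071] [0.029  0.0401 0.0418]
0.114 10 [-0.0053 -0.0001  0.0077] [0.0339 0.0391 0.0407]
0.12 8 [-0.0059 -0.0001  0.0065] [0.0325 0.0399 0.0429]
0.126 22 [-0.0052  0.0003  0.0075] [0.0268 0.0374 0.0435]
0.132 5 [-0.0031 -0.0005  0.0035] [0.0224 0.0295 0.031 ]
```

View pics/c7.png

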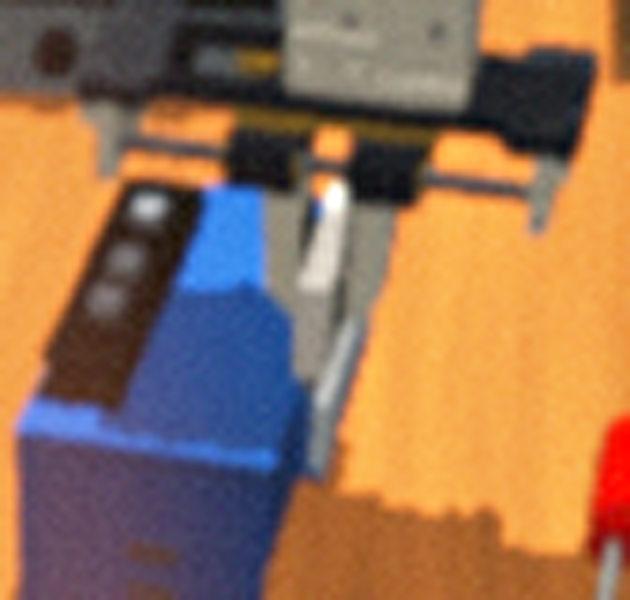

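The frame is down on the lip: its lower end meets the lip at (315,375), no tongue shows, and the force jumped to 20 N over 1 mm. The arm is still pressing, so I'll check that it is at rest and hand in.

```bash
python3 - <<'E'
from h import *
s=arm.observe(); print(s["clock"],s["position"].round(4),s["force"].round(1),abs(s["dq"]).max().round(4),s["width"])
print(arm.sign_off())
E
```

```text
12.55 [ 0.4998 -0.2239  0.1024] [-7.3  2.6 20.5] 0.0012 0.14751601516551552
the job is handed in; nothing more can be done
None
```

The job is handed in: the label holder is in the blue shelf's slot, display to the front, and the arm is still holding it pressed down. `sign_off` gives no verdict, so what follows is from my own measurements.

- **Ejecting:** I pressed the grey dispenser's ejector to its end stop, where the force rose to about 33 N. The holder came out to about y = +41 mm. I gripped it, drew it 36 mm further along the apron and lifted it straight up.
- **Placing:** The tongue went in behind the lip with almost no side force. I then pressed until the push jumped from about 6 N to 20 N over the last millimetre, which is the frame landing on the lip.
- **Last checks:**
  - The arm was at rest at 12.55 s, with about 20 N downward push and the grip set to 60 N on the 14 mm frame.
  - In the final picture the frame sits on the lip and no tongue shows.
  - The foot works out at about 22 mm below the slot's mouth. I had no direct reading of the contact bar.
- **Disagreements:**
  - The two cameras differed by about 1.5–2 mm across the slot. I settled it with a 1.2 mm shift and by feeling the way in.
  - About 7 N of sideways force remains at the wrist, probably from the tongue resting against a slot wall.
- **Other things on the table:** I didn't touch them on purpose, but I did not measure their positions again at the end.

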